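# Clip the snap hook on the yellow anchor ring

## Robot

A 6-joint arm with a two-finger parallel gripper is mounted at the origin on a cart in front of the work surface, level with it; the furniture and walls round the work are solid. World frame = base frame: x ahead of the robot, y to its left, z up, the work surface at z = 0. Lengths are in m, angles in rad, forces in N, time in s.
With the tool pointing down it reaches from about 0.225 to 0.875 m from the base axis. Payload 3.4 kg.
Tool frame: the origin (TCP) lies on the centre line of the jaws, within the pads' length; the fingertips stand 17 mm ahead of it and the grasp point (between the pads) lies 2 mm behind it; z points along the fingers, y is the line along which they close (so a half turn about z gives the same grasp; the last joint's range is limited). The gripper opens to 85 mm and grips with 20 to 120 N. Pads are 22 mm wide; open, the fingers measure 114 mm over their backs; the gripper's body (76 mm by 85 mm) begins 54 mm behind the grasp point. The pads swing forward as they close: fully open they stand 13 mm farther back than shut.
Start: joints at [-1.363, 0.276, 1.505, -0, 1.361, -0.121], TCP at [0.186, -0.544, 0.248] pointing down, gripper open.
Joint ranges: [-2.89, 2.89], [-0.75, 2.08], [0.22, 2.7], [-1.18, 4.32], [0.11, 2.71], [-2.7, 2.7]. Speed limits (rad/s): [2.57, 2.57, 3.14, 3.14, 3.14, 3.14].

## Interface

Orientations are given as a unit quaternion [w, x, y, z].
In Python, from rig import manip gives the robot as it stands.
- The arm moves only by the tool move_arm, never from a script. Its argument "steps" is one flat list of numbers, 7 for each row, row after row: the turn, a rotation vector about the world's x, y, z normalised to -1 to 1, where 1 is 360 degrees, then the shift along the world's x, y, z normalised to -1 to 1, where 1 is 1 m, then the opening, from -1 (shut) to 1 (fully open). A call has exactly 10 rows; each row is the pose to reach, as a shift and turn from the pose commanded when the call began, turning the shorter way round; what a row does not reach only later rows make up. A row lasts 1/10 s, in which the tool goes at most 50 mm and 8.59 degrees, less where a joint would pass 70% of its speed; a pose out of reach is approached as far as the arm can. A call with a number of a shift or a turn outside -1 to 1 is refused whole. A call with a gripper value outside its range is refused whole. The fingers move at their own pace and stop on an object; "squeeze" is the grip in N (left out, the last holds). Time passes only in rows, so rows that repeat a pose let the fingers close, or fill a call up. It gives the time, the measured TCP pose, the force, the opening and the grip force at its end, in the units of the state.
- manip.get_state(): the state, without advancing time (a new reading comes with each control period).
- manip.get_image(name): name is "scene" or "side" or "wrist"; returns a dict with "pixels" (480x640x3 uint8, blue, green, red), "fx", "fy", "cx", "cy" (pixels), "D" ([k1, k2, p1, p2, k3] as OpenCV has them; the pictures are not rectified), "R" (3x3) and "t" (3): a world point X has camera coordinates R X + t. Camera axes: x right, y down, z forward; pixel columns grow to the right and rows downward; lengths in m; the calibration is good to about 2 mm. A picture is of the moment at which its call begins. There is no depth.
- manip.sign_off(): hands the job in; it is judged then, once.
The state is a dict: "clock": time; "qpos": joint angles; "qd": joint speeds; "effort": joint torques, N m; "position": TCP position; "ee_rot": TCP orientation; "contact_force": force on the tool from outside, world axes, zero at the start; "moment": the same for the moment, N m; "width": finger opening in m; "gripper_force": force on a finger pad.
Only numpy, scipy, OpenCV 4.12 (cv2) and the standard library are available. Lean on these libraries where they do the work, as an engineer would, in place of code of your own. Each camera call takes 0.05 s, during which the arm holds its last target. There are 200 camera calls.

## Task

Clip the red-handled snap hook on the steel anchor ring with the yellow base plate (not the blue one): point its mouth at the ring's upright nearest the robot and push it on until the upright has sprung the gate aside and the gate has snapped shut behind it, with the upright inside the hook. Leave the hook lying there, clipped on, and let go of it.

Things in the scene. Friction and masses are not known exactly. Their poses are not given: they have to be found in the camera images.
- hook_grip (a point): Centre of the red plastic handle of the loose snap hook (handle 90 mm long along x, 24 mm wide along y, 28 mm high; the point is 14 mm above its underside). The hook, 0.18 kg, 195 mm long, lies level on the bench; x points from the handle to the mouth, z up. Grip the handle from above across its width. The hook's fork and gate are 9 to 19 mm above the underside.
- hook_pocket (a point): Point in the hook's pocket, 65 mm ahead (+x) of the handle's centre: bring the upright here and the gate has snapped shut behind it. Same axes. Fork of 10 mm round steel bar: inner back wall 12 mm behind this point, inner sides at y = +/-15 mm, brass gate across the mouth 47 mm ahead, flared tips to 62 mm ahead and y = +/-31 mm.
- gate (a joint): Gate of the snap hook: 0 rad shut, 1.35 rad fully swung inward. Hinged on the hook's +y arm and sprung shut; about 3 to 8 N of push opens it. It opens inward only.
- yellow_upright (a point): Axis of the near upright (10 mm steel bar) of the fixed ring on the yellow plate, 20 mm above the bench. The ring is a closed arch 60 mm high, uprights 75 mm apart, on a plate 99 x 44 x 3 mm that begins 12 mm before this upright. x points level from this upright to the far one: the hook goes on along it. A like ring on a blue plate stands 0.13 to 0.25 m to one side.
Not all that is in view belongs to the job. Leave any pink look-alike of the part that bears hook_grip alone. Leave any turquoise look-alike of the part that bears yellow_upright alone.

How it is judged:
On the way:
1. the yellow ring's near upright has pushed the gate open (more than 0.4 rad) from the mouth (value of joint gate above 0.4 rad and x of yellow_upright in the frame of hook_pocket between -0.015 and 0.06 m and y of yellow_upright in the frame of hook_pocket between -0.02 and 0.02 m), for 0.04 s.
At the end, for the whole second after the job is handed in: The yellow ring's near upright stands in the hook's pocket (15 mm behind to 43 mm ahead of the pocket point, within 16 mm sideways), the gate is shut (under 0.12 rad), and the hook lies low (handle centre under 35 mm high), right side up within 0.25 rad (value of joint gate below 0.12 rad and x of yellow_upright in the frame of hook_pocket between -0.015 and 0.043 m and y of yellow_upright in the frame of hook_pocket between -0.016 and 0.016 m and height (world z) of hook_grip below 0.035 m and angle between hook_grip's own z axis and vertical below 0.25 rad); the robot touches nothing.
It also fails if it takes over 42 s, if anything falls off the work surface, if the arm or the gripper's body presses on something with over 40 N, if the wrist force passes 120 N, or if a joint passes its speed limit or range.

## Working session

There is one attempt and no reset: what is moved stays moved. The work goes in short steps, Python scripts to look and compute and a tool call to move; the robot and the scene stay as the last step left them, time stands still between calls to the robot, and variables do not carry over. Pictures are saved under pics/ and viewed, at most 10 in all, crops included, and the job is handed in when it is done.

Besides the shell and the picture viewer there is one more tool, called as a command line: name --argument value ..., lists and objects as JSON in quotes. move_arm: Moves the arm, as the interface text tells. Scaled input: -1 to 1 covers 1 m each way for a shift and 360 degrees each way for a turn. Its arguments: {"type":"object","properties":{"steps":{"type":"array"},"squeeze":{"type":"number"}},"required":["steps"]}

```bash
mkdir -p pics
cat > h.py <<'E'
import numpy as np, cv2
from rig import manip
def grab(n,f):
    im=manip.get_image(n); cv2.imwrite('pics/'+f+'.png',im['pixels']); np.savez('pics/'+f+'.npz',**{k:np.array(v) for k,v in im.items()}); return im
def ray(im,u,v):
    K=np.array([[im['fx'],0,im['cx']],[0,im['fy'],im['cy']],[0,0,1]],float)
    p=cv2.undistortPoints(np.array([[[u,v]]],float),K,np.array(im['D'],float))[0,0]
    R=np.array(im['R']);t=np.array(im['t'])
    return -R.T@t, R.T@np.array([p[0],p[1],1])
def onz(im,u,v,z):
    c,d=ray(im,u,v); return c+d*(z-c[2])/d[2]
def proj(im,X):
    K=np.array([[im['fx'],0,im['cx']],[0,im['fy'],im['cy']],[0,0,1]],float)
    R=np.array(im['R'],float);t=np.array(im['t'],float)
    return cv2.projectPoints(np.array(X,float).reshape(-1,1,3),cv2.Rodrigues(R)[0],t,K,np.array(im['D'],float))[0][:,0]
E
python3 - <<'E'
from h import *
for n in ('scene','side'): 
    im=grab(n,n+'1'); print(n,-np.array(im['R']).T@np.array(im['t']))
print(manip.get_state())
E
```

```text
scene [0.00353272 0.50154849 0.59461038]
side [0.37323329 1.02871716 0.54321873]
{'clock': 0.1, 'qpos': array([-1.36301843e+00,  2.76524447e-01,  1.50602689e+00, -3.37356942e-05,
        1.36074013e+00, -1.21024204e-01]), 'qd': array([ 0.00067712, -0.00062873, -0.00297051, -0.00020307,  0.00047982,
        0.00205628]), 'effort': array([ 1.20373843e-03, -4.17699838e+01, -2.46406424e+01, -1.09215571e-04,
        5.80034248e-03, -6.92026191e-06]), 'position': array([ 0.18554642, -0.54374532,  0.24752227]), 'ee_rot': array([-8.47889610e-04,  9.86515623e-01,  1.63664911e-01, -5.33114757e-05]), 'contact_force': array([0.40947283, 0.98590256, 0.94472828]), 'moment': array([-0.02433128,  0.01371417,  0.06076993]), 'gripper_force': 0.0, 'width': 0.08550621702312994}
```

View pics/scene1.png

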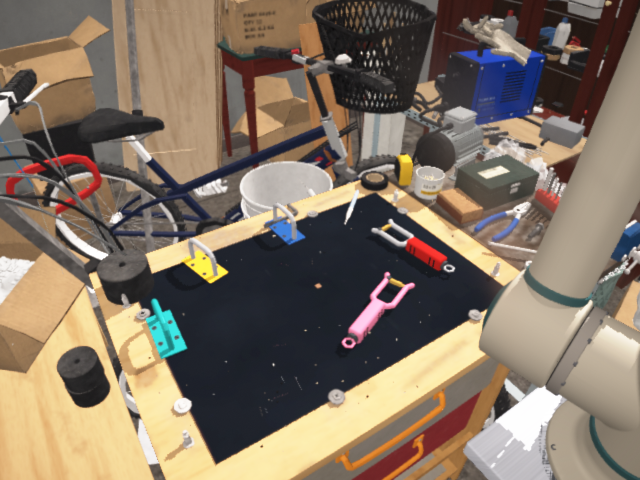

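View pics/side1.png

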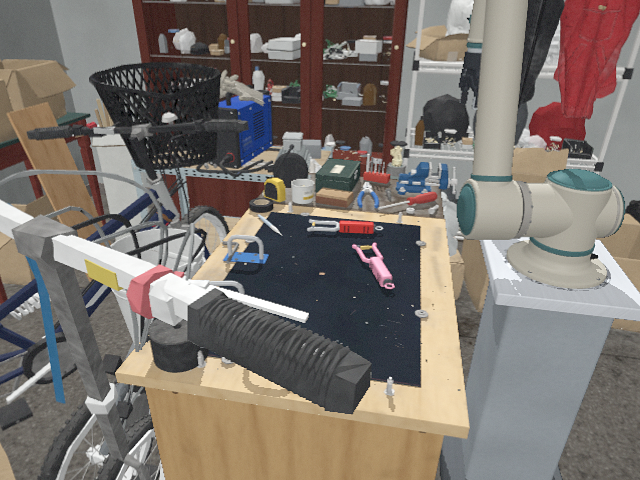

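The scene view shows the red hook at about (425,250) with its mouth to the upper left (375,232), the yellow ring at (205,262), the blue ring at (287,225), and the pink and turquoise decoys. In the side view the yellow ring is hidden behind the bike handle, while the red hook is at (355,228). Next I'll zoom in on both targets.

Run:
```python
import cv2,numpy as np
a=cv2.imread('pics/scene1.png');
c1=cv2.resize(a[225:295,170:240],(560,560),interpolation=cv2.INTER_CUBIC)[:, :]
c2=cv2.resize(a[210:280,365:465],(800,560),interpolation=cv2.INTER_CUBIC)
cv2.imwrite('pics/c1.png',c1);cv2.imwrite('pics/c2.png',c2)
```

```text
(no output)
```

View pics/c1.png

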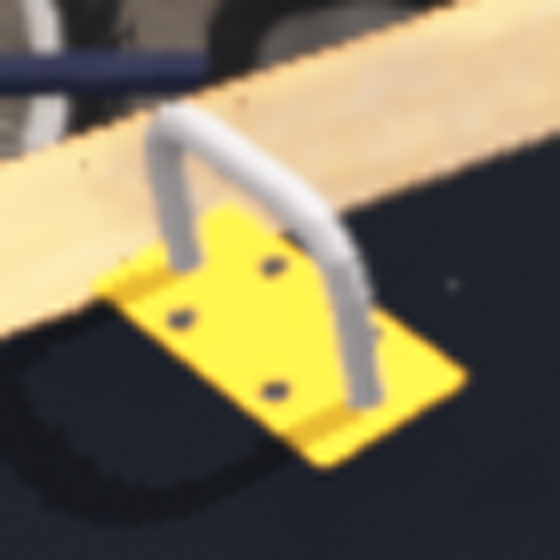

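View pics/c2.png

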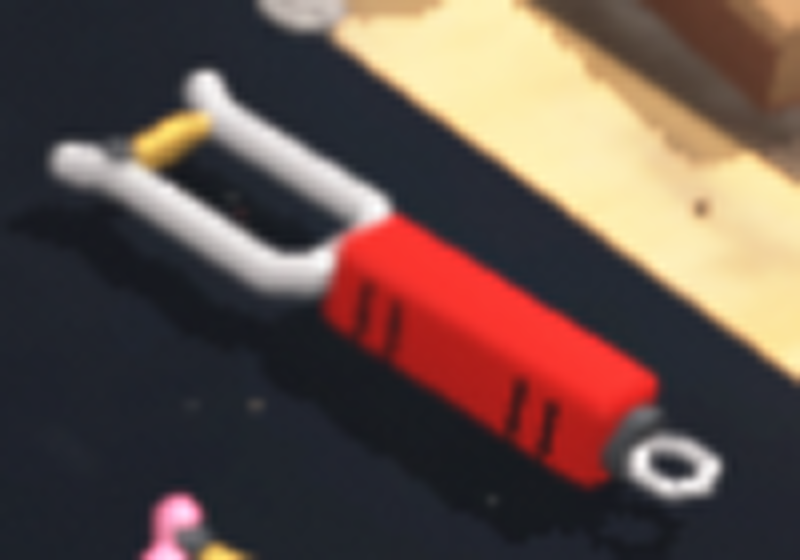

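The crops show the yellow plate's top corners (crop ÷8 plus offset), the near upright's base at about (215.6,275), and the handle's top-face edges and brass gate.

```bash
cat > m.py <<'E'
from h import *
from scipy.optimize import least_squares
S=dict(np.load('pics/scene1.npz'));D=dict(np.load('pics/side1.npz'))
o=lambda x,y,a,b:(a+x/8-.5+.0625,b+y/8-.5+.0625)
Y=[o(*p,170,225) for p in [(468,377),(325,468),(95,287),(230,202)]]
P=[onz(S,*p,.003)[:2] for p in Y]; print('plate',np.round(P,4))
def fr(x,y,th,pts):
    c,s=np.cos(th),np.sin(th);p=np.array(pts,float);return np.c_[x+c*p[:,0]-s*p[:,1],y+s*p[:,0]+c*p[:,1],p[:,2]]
# plate in upright frame: x -12..87,y +-22
pl=[(-.012,-.022,.003),(-.012,.022,.003),(.087,.022,.003),(.087,-.022,.003)]
r=least_squares(lambda v:(proj(S,fr(*v,pl))-np.array(Y)).ravel(),[*(np.mean(P[:2],0)),0.3])
print('upright',r.x,np.round(r.fun,1)); 
print('base onz',onz(S,*o(366,403,170,225),.003),onz(S,*o(187,266,170,225),.003), 'pred',fr(*r.x,[(0,0,0),(.075,0,0)]))
# hook mask
best=[]
def red(im):
    h=cv2.cvtColor(im['pixels'],cv2.COLOR_BGR2HSV)
    m=((h[...,0]<6)|(h[...,0]>174))&(h[...,1]>170)&(h[...,2]>70); return m
mS=red(S);mS2=np.zeros_like(mS);mS2[225:280,400:450]=mS[225:280,400:450]
mD=red(D);mD2=np.zeros_like(mD);mD2[215:240,330:380]=mD[215:240,330:380]
box=[(x,y,z) for x in(-.045,.045) for y in(-.012,.012) for z in(0,.028)]
def sil(im,v):
    h=cv2.convexHull(proj(im,fr(*v,box)).astype(np.float32)); 
    k=8;m=np.zeros((480,640),np.uint8)
    return h[:,0]
hs=[cv2.convexHull(np.argwhere(m)[:,::-1].astype(np.float32))[:,0] for m in(mS2,mD2)]
print(mS2.sum(),mD2.sum())
A=np.linspace(0,2*np.pi,36,endpoint=False);N=np.c_[np.cos(A),np.sin(A)]
def res(v,w=(1,1)):
    return np.concatenate([w[i]*((sil(im,v)@N.T).max(0)-(hs[i]@N.T).max(0)-.4) for i,im in enumerate((S,D))])
x0=[*onz(S,428,252,.02)[:2]]
a=onz(S,*o(372,234,365,210),.028);b=onz(S,*o(633,404,365,210),.028)
x0=[*((a+b)/2)[:2],np.arctan2(*(a-b)[1::-1])]
print('x0',x0)
for w in((1,0),(0,1),(1,1)):
    q=least_squares(res,x0,args=(w,),loss='soft_l1');print('hook',q.x,'rms',np.sqrt(np.mean(q.fun**2)))
th=q.x[2]
tips=[o(205,85,365,210),o(80,163,365,210)]
T=[onz(S,*t,.014) for t in tips];print('tips',T)
c,s=np.cos(th),np.sin(th)
for t in T:
    d=t[:2]-q.x[:2];print('tip local',c*d[0]+s*d[1],-s*d[0]+c*d[1])
E
python3 m.py
```

```text
plate [[0.6494 0.2901]
 [0.638  0.3322]
 [0.7314 0.356 ]
 [0.745  0.3145]]
upright [0.65473125 0.31392229 0.25022238] [ 0.4  0.2  0.1  0.1 -0.7 -0.5  0.3  0.1]
base onz [0.6540818  0.31492974 0.003     ] [0.72659184 0.33324643 0.003     ] pred [[0.65473125 0.31392229 0.        ]
 [0.72739555 0.33249375 0.        ]]
665 242
x0 [np.float64(0.47084213562239086), np.float64(-0.0611296914169287), np.float64(0.09881472672968715)]
hook [ 0.47084214 -0.06112968  0.09881473] rms 1.4484445634495
hook [ 0.47318172 -0.06096809  0.09881473] rms 1.3635559091917677
hook [ 0.47093382 -0.06066505  0.09881473] rms 2.0497220464475876
tips [array([ 0.60139253, -0.07702042,  0.014     ]), array([ 0.59165547, -0.02529484,  0.014     ])]
tip local 0.12820877919169307 -0.029145859492712943
tip local 0.12362215523619503 0.023287993846094104
```

move_arm --steps '[0,0,-0.0364,0.2,0.35,0,1,0,0,-0.0364,0.2,0.35,0,1,0,0,-0.0364,0.2,0.35,0,1,0,0,-0.0364,0.2,0.35,0,1,0,0,-0.0364,0.2,0.35,0,1,0,0,-0.0364,0.2,0.35,0,1,0,0,-0.0364,0.2,0.35,0,1,0,0,-0.0364,0.2,0.35,0,1,0,0,-0.0364,0.2,0.35,0,1,0,0,-0.0364,0.2,0.35,0,1]'

```text
clock: 1.1
position: [0.3859, -0.1931, 0.2482]
ee_rot: [0.0, 0.999, 0.052, -0.0]
contact_force: [0.1, -0.7, 0.0]
width: 0.0856
gripper_force: 0.0
```

move_arm --steps '[0,0,0,0.085,0.132,-0.08,1,0,0,0,0.085,0.132,-0.08,1,0,0,0,0.085,0.132,-0.08,1,0,0,0,0.085,0.132,-0.08,1,0,0,0,0.085,0.132,-0.08,1,0,0,0,0.085,0.132,-0.08,1,0,0,0,0.085,0.132,-0.08,1,0,0,0,0.085,0.132,-0.08,1,0,0,0,0.085,0.132,-0.08,1,0,0,0,0.085,0.132,-0.08,1]'

```text
clock: 2.1
position: [0.4706, -0.0629, 0.1688]
ee_rot: [0.0, 0.999, 0.049, 0.0]
contact_force: [0.5, 0.5, -0.1]
width: 0.0856
gripper_force: 0.0
```

Run:
```python
from h import *
im=grab('wrist','w1');print(manip.get_state()['position'])
for z in (0,.028):print(proj(im,[(.471,-.061,z),(.516,-.0565,z),(.426,-.0655,z)]))
```

```text
[ 0.4706059  -0.06272381  0.16868815]
[[310.83814721 222.73102134]
 [310.60740935 157.52248496]
 [311.05769278 283.02683558]]
[[310.62964257 232.59531991]
 [310.36514636 161.12009857]
 [310.88009641 298.08962404]]
```

View pics/w1.png

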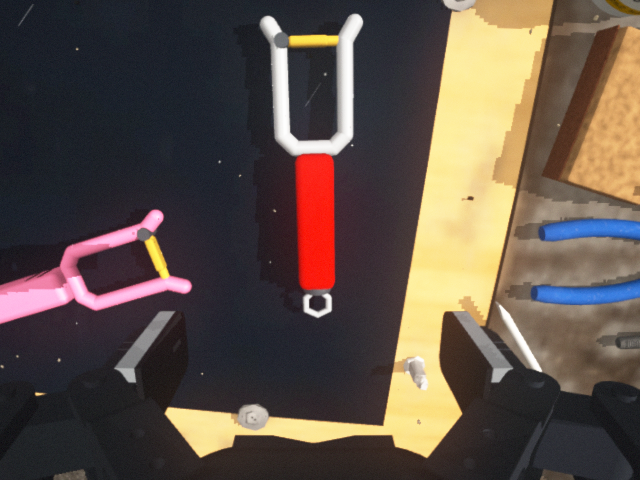

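The wrist view shows the handle's top face from (314.5,155) to (317,290), the gate shut near (312,41), and the fork tips at (267,22) and (355,20).

Run:
```python
from h import *
im=dict(np.load('pics/w1.npz'))
a,b=onz(im,314.5,155,.028),onz(im,317,290,.028)
print(a,b,(a+b)/2,np.linalg.norm(a-b),np.arctan2(*(a-b)[1::-1]))
t=(onz(im,267,22,.014)+onz(im,355,20,.014))/2;e=onz(im,317,304,.014)
print(t,np.arctan2(*(t-e)[1::-1]), t[:2]-.125*np.array([np.cos(.09),np.sin(.09)]))
```

```text
[ 0.51993281 -0.05865889  0.028     ] [ 0.4321826  -0.06899561  0.028     ] [ 0.4760577  -0.06382725  0.028     ] 0.08835693257500006 0.11725676300157752
[ 0.59836271 -0.04884478  0.014     ] 0.11953581299205619 [ 0.47386862 -0.0600796 ]
```

move_arm --steps '[0,0,0.0032,0.004,0,-0.04,1,0,0,0.0032,0.004,0,-0.08,1,0,0,0.0032,0.004,0,-0.11,1,0,0,0.0032,0.004,0,-0.13,1,0,0,0.0032,0.004,0,-0.144,1,0,0,0.0032,0.004,0,-0.144,1,0,0,0.0032,0.004,0,-0.144,-1,0,0,0.0032,0.004,0,-0.144,-1,0,0,0.0032,0.004,0,-0.144,-1,0,0,0.0032,0.004,0,-0.144,-1]' --squeeze 50

```text
clock: 3.15
position: [0.4752, -0.0624, 0.0251]
ee_rot: [0.0, 0.998, 0.06, 0.001]
contact_force: [-0.9, 0.4, -0.4]
width: 0.0284
gripper_force: 0.0
```

move_arm --steps '[0,0,0,0,0,0,-1,0,0,0,0,0,0,-1,0,0,0,0,0,0,-1,0,0,0,0,0,0,-1,0,0,0,0,0,0,-1,0,0,0,0,0,0,-1,0,0,0,0,0,0,-1,0,0,0,0,0,0,-1,0,0,0,0,0,0,-1,0,0,0,0,0,0,-1]'

```text
clock: 4.15
position: [0.4753, -0.0625, 0.0252]
ee_rot: [0.0, 0.998, 0.06, 0.001]
contact_force: [-0.4, -0.7, 6.1]
width: 0.0229
gripper_force: 51.0
```

move_arm --steps '[0,0,0,0,0,0.03,-1,0,0,0,0,0,0.06,-1,0,0,0,0,0,0.08,-1,0,0,0.003,0,0.02,0.08,-1,0,0,0.006,0,0.05,0.08,-1,0,0,0.009,0,0.09,0.08,-1,0,0,0.012,0,0.13,0.08,-1,0,0,0.015,0,0.17,0.08,-1,0,0,0.018,0.01,0.2,0.08,-1,0,0,0.0207,0.01,0.22,0.08,-1]'

```text
clock: 5.15
position: [0.4854, 0.1601, 0.1042]
ee_rot: [-0.0, 0.992, 0.126, 0.001]
contact_force: [0.6, -0.3, -2.3]
width: 0.0227
gripper_force: 50.0
```

move_arm --steps '[0,0,0,0,0.03,0,-1,0,0,0,0,0.06,0,-1,0,0,0,0.005,0.09,0,-1,0,0,0,0.008,0.11,0,-1,0,0,0,0.009,0.115,0,-1,0,0,0,0.009,0.115,0,-1,0,0,0,0.009,0.115,0,-1,0,0,0,0.009,0.115,0,-1,0,0,0,0.009,0.115,0,-1,0,0,0,0.009,0.115,0,-1]'

```text
clock: 6.15
position: [0.4937, 0.2721, 0.1044]
ee_rot: [0.0, 0.992, 0.124, -0.0]
contact_force: [0.3, 0.7, -2.5]
width: 0.0231
gripper_force: 50.0
```

Run:
```python
from h import *
a=grab('wrist','w2')['pixels'];b=grab('scene','s2')['pixels'];s=manip.get_state();print(s['position'],s['ee_rot'],s['width'],s['contact_force'])
c=cv2.resize(b[200:340,150:350],(800,560),interpolation=cv2.INTER_CUBIC);cv2.imwrite('pics/c3.png',c)
```

```text
[0.49372698 0.27235471 0.10443399] [5.67872986e-05 9.92222051e-01 1.24480513e-01 3.07095971e-05] 0.023015903047848577 [ 0.63675497 -0.27457493 -1.93443892]
```

View pics/w2.png

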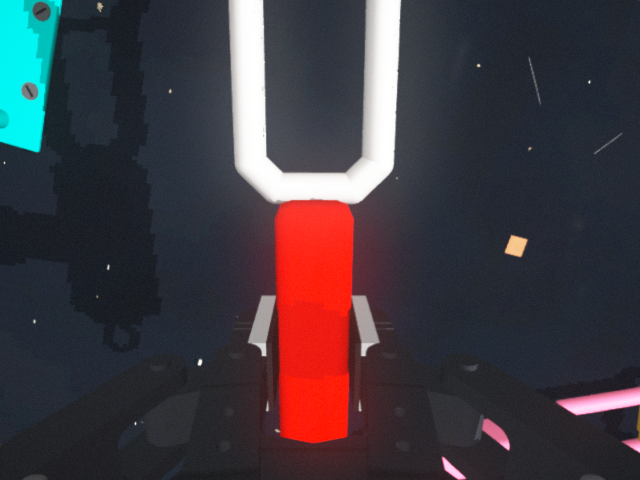

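View pics/c3.png

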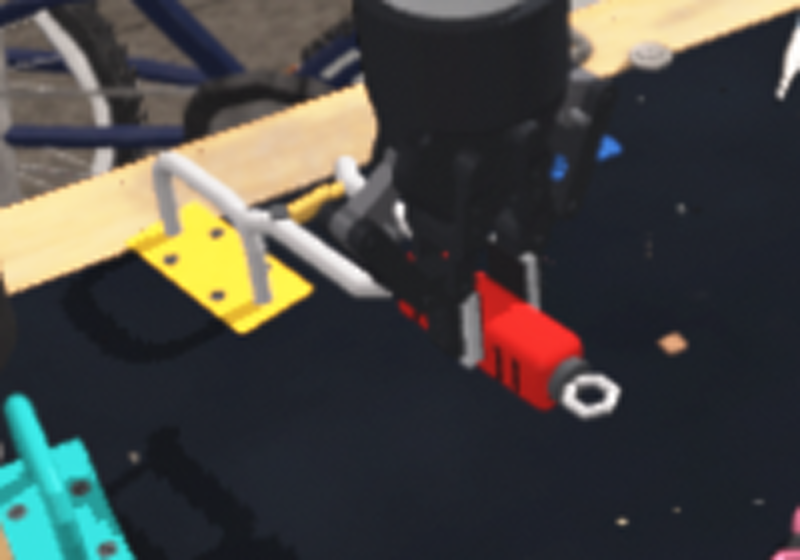

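The wrist view shows the handle centred at u≈314 with the fork symmetric about u≈315. The scene crop shows the hook aimed along the ring direction, still above and short of the upright.

Run:
```python
from h import *
im=dict(np.load('pics/w2.npz'));z=.1072
a,b=onz(im,314.5,203,z),onz(im,313.5,440,z);print(a,b,(a+b)/2,np.linalg.norm(a-b),np.arctan2(*(a-b)[1::-1]))
f=(onz(im,248,10,z-.014)+onz(im,382,10,z-.014))/2;print('forkmid',f, np.arctan2(*(f-b)[1::-1]))
S=dict(np.load('pics/scene1.npz'));
for p in[(168,340),(187,348),(175,310),(150,318),(155,353)]:print(onz(S,*p,.003))
s2=dict(np.load('pics/s2.npz')); print('eye',onz(s2,150+590/4,200+396/4,z-.014))
u=np.array([.6545,.314]);d=np.array([np.cos(.25),np.sin(.25)]);n=np.array([-d[1],d[0]])
for q in (f[:2],((a+b)/2)[:2]): print('behind',(u-q)@d,'lat',(u-q)@n)
```

```text
[0.53847514 0.28336722 0.1072    ] [0.45776858 0.26321253 0.1072    ] [0.49812186 0.27328987 0.1072    ] 0.08318509327757607 0.24472263431998387
forkmid [0.59172187 0.29669134 0.0932    ] 0.24491184319689324
[0.54638603 0.446552   0.003     ]
[0.51338031 0.42524527 0.003     ]
[0.60638604 0.41309372 0.003     ]
[0.61142911 0.45756684 0.003     ]
[0.53129639 0.47394532 0.003     ]
eye [0.43525417 0.25792829 0.0932    ]
behind 0.06510874355836037 lat 0.0012390149347600418
behind 0.1615885677474231 lat 0.0007559760053703306
```

move_arm --steps '[0,0,0,0,0,-0.03,-1,0,0,0,0,0,-0.055,-1,0,0,0,0,0,-0.07,-1,0,0,0,0,0,-0.0785,-1,0,0,0,0,0,-0.0785,-1,0,0,0,0.01,0.0035,-0.0785,-1,0,0,0,0.02,0.006,-0.0785,-1,0,0,0,0.03,0.0085,-0.0785,-1,0,0,0,0.035,0.01,-0.0785,-1,0,0,0,0.035,0.01,-0.0785,-1]'

```text
clock: 7.25
position: [0.5302, 0.2831, 0.0259]
ee_rot: [-0.0, 0.992, 0.125, 0.001]
contact_force: [0.4, -0.2, -2.6]
width: 0.023
gripper_force: 50.5
```

move_arm --steps '[0,0,0,0.006,0.0015,0,-1,0,0,0,0.012,0.003,0,-1,0,0,0,0.018,0.0046,0,-1,0,0,0,0.024,0.006,0,-1,0,0,0,0.03,0.0077,0,-1,0,0,0,0.036,0.0092,0,-1,0,0,0,0.042,0.0107,0,-1,0,0,0,0.048,0.0122,0,-1,0,0,0,0.053,0.0135,0,-1,0,0,0,0.053,0.0135,0,-1]'

```text
clock: 8.25
position: [0.5845, 0.2967, 0.0263]
ee_rot: [-0.0, 0.992, 0.125, 0.002]
contact_force: [-0.2, 0.6, -1.9]
width: 0.0231
gripper_force: 50.4
```

Run:
```python
from h import *
a=grab('wrist','w3')['pixels'];b=grab('scene','s3')['pixels'];s=manip.get_state();print(s['position'],s['ee_rot'],s['width'],s['contact_force'])
c=cv2.resize(b[210:310,160:290],(780,600),interpolation=cv2.INTER_CUBIC);cv2.imwrite('pics/c4.png',c)
```

```text
[0.58290332 0.29603322 0.02610917] [2.56940408e-04 9.92194486e-01 1.24695762e-01 1.00158843e-03] 0.023111666243822444 [-1.09931569 -0.29677553 -2.90042766]
```

View pics/c4.png

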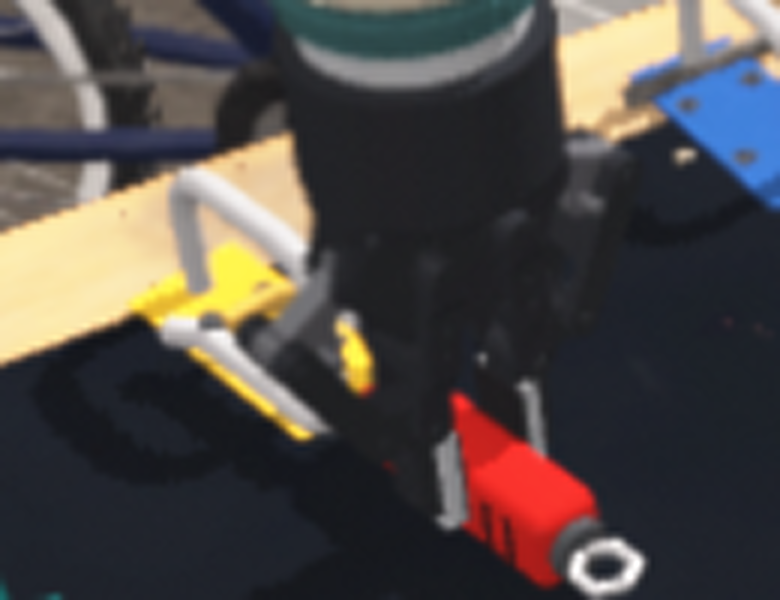

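View pics/w3.png

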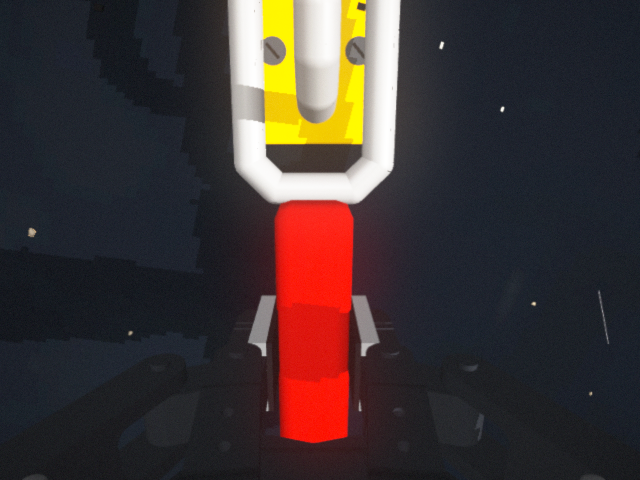

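The near upright (around (317,110)) is centred between the fork arms in the wrist view. The scene crop shows the fork over the yellow plate. A few mm remain to bring it fully into the pocket.

move_arm --steps '[0,0,0,0.003,0.0007,0,-1,0,0,0,0.006,0.0015,0,-1,0,0,0,0.008,0.002,0,-1,0,0,0,0.008,0.002,0,-1,0,0,0,0.008,0.002,0,-1,0,0,0,0.008,0.002,0,-1,0,0,0,0.008,0.002,0,-1,0,0,0,0.008,0.002,-0.001,-1,0,0,0,0.008,0.002,-0.001,-1,0,0,0,0.008,0.002,-0.001,-1]'

```text
clock: 9.35
position: [0.5897, 0.2983, 0.0251]
ee_rot: [0.0, 0.992, 0.125, 0.0]
contact_force: [-1.1, 0.6, 0.2]
width: 0.023
gripper_force: 50.6
```

Run:
```python
from h import *
a=grab('wrist','w4')['pixels'];s=manip.get_state();print(s['position'],s['contact_force'],s['moment'])
g=[onz(dict(np.load('pics/w4.npz')),317,v,.06) for v in(90,172)]
im=dict(np.load('pics/w4.npz'))
print(proj(im,[(.6545,.314,z) for z in(.003,.014,.055)]))
hsv=cv2.cvtColor(a,cv2.COLOR_BGR2HSV)
col=hsv[:200,290:340].astype(int).mean(1);print([(v,*col[v].round().astype(int)) for v in range(80,180,6)])
```

```text
[0.58972115 0.29831146 0.02507041] [-0.00236149 -0.57447407 -0.0987053 ] [-0.06253771  0.06058285 -0.01757271]
[[316.43159188 129.14517981]
 [316.69072093 129.69407311]
 [318.17645066 132.84180235]]
[(80, np.int64(17), np.int64(38), np.int64(226)), (86, np.int64(18), np.int64(40), np.int64(222)), (92, np.int64(17), np.int64(46), np.int64(210)), (98, np.int64(17), np.int64(50), np.int64(203)), (104, np.int64(18), np.int64(51), np.int64(204)), (110, np.int64(18), np.int64(52), np.int64(204)), (116, np.int64(17), np.int64(54), np.int64(203)), (122, np.int64(18), np.int64(62), np.int64(204)), (128, np.int64(18), np.int64(73), np.int64(201)), (134, np.int64(18), np.int64(101), np.int64(185)), (140, np.int64(20), np.int64(145), np.int64(200)), (146, np.int64(27), np.int64(251), np.int64(246)), (152, np.int64(26), np.int64(251), np.int64(246)), (158, np.int64(26), np.int64(249), np.int64(243)), (164, np.int64(9), np.int64(76), np.int64(71)), (170, np.int64(9), np.int64(74), np.int64(70)), (176, np.int64(12), np.int64(11), np.int64(226))]
```

move_arm --steps '[0,0,0,0,0,0,0.2,0,0,0,0,0,0,0.2,0,0,0,0,0,0,0.2,0,0,0,0,0,0,0.2,0,0,0,0,0,0,0.2,0,0,0,0,0,0.02,0.2,0,0,0,0,0,0.05,0.2,0,0,0,0,0,0.09,0.2,0,0,0,0,0,0.13,0.2,0,0,0,0,0,0.13,0.2]'

```text
clock: 10.4
position: [0.5933, 0.2997, 0.1617]
ee_rot: [-0.001, 0.992, 0.125, 0.006]
contact_force: [1.1, -0.5, 0.3]
width: 0.0514
gripper_force: 0.0
```

move_arm --steps '[0,0,0,-0.03,-0.01,0.02,0.2,0,0,0,-0.06,-0.02,0.04,0.2,0,0,0,-0.08,-0.03,0.06,0.2,0,0,0,-0.08,-0.03,0.08,0.2,0,0,0,-0.08,-0.03,0.08,0.2,0,0,0,-0.08,-0.03,0.08,0.2,0,0,0,-0.08,-0.03,0.08,0.2,0,0,0,-0.08,-0.03,0.08,0.2,0,0,0,-0.08,-0.03,0.08,0.2,0,0,0,-0.08,-0.03,0.08,0.2]'

```text
clock: 11.4
position: [0.5097, 0.2682, 0.234]
ee_rot: [0.0, 0.992, 0.125, -0.001]
contact_force: [0.8, 0.1, 1.7]
width: 0.0514
gripper_force: 0.0
```

Run:
```python
from h import *
a=grab('wrist','w5')['pixels'];b=grab('scene','s5')['pixels']
c=np.hstack([cv2.resize(a,(480,360)),cv2.resize(b[220:310,170:250],(320,360),interpolation=cv2.INTER_CUBIC)]);cv2.imwrite('pics/f.png',c);print(c.shape,manip.get_state()['position'])
```

```text
(360, 800, 3) [0.50968397 0.2682767  0.23444428]
```

View pics/f.png

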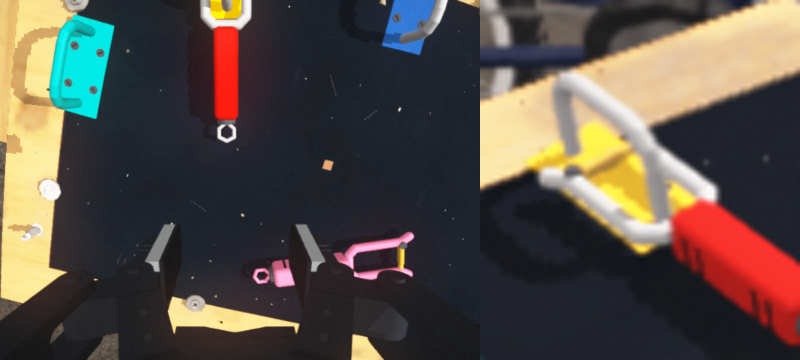

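The scene crop shows the upright inside the fork at the pocket, with the hinge at about (572,178). The brass gate is hard to tell from the yellow plate, so I'll check by colour.

Run:
```python
from h import *
def smp(f,x,y,th,im=None):
    im=dict(np.load(f'pics/{f}.npz'));c,s=np.cos(th),np.sin(th)
    h=cv2.cvtColor(im['pixels'],cv2.COLOR_BGR2HSV)
    for X in(.085,.095,.104,.109,.112,.115,.12):
        L=[(x+c*X-s*Y,y+s*X+c*Y,.017) for Y in np.linspace(.012,-.012,6)]
        print(X,[tuple(int(k) for k in h[int(round(v)),int(round(u))]) for u,v in proj(im,L)])
print('start');smp('scene1',.4745,-.062,.118)
print('end');smp('s5',.591,.2985,.25)
a=dict(np.load('pics/s5.npz'))['pixels'][245:280,180:225]
h=cv2.cvtColor(a,cv2.COLOR_BGR2HSV)
print('hue map cols180+')
for r in range(0,35): print(245+r,' '.join(f'{p[0]:2d}' if p[1]>120 and p[2]>90 else '..' for p in h[r]))
```

```text
start
0.085 [(150, 4, 122), (105, 60, 34), (110, 62, 37), (111, 69, 48), (110, 56, 55), (173, 7, 150)]
0.095 [(170, 7, 107), (109, 64, 32), (110, 62, 37), (111, 69, 48), (113, 40, 57), (0, 8, 160)]
0.104 [(15, 55, 130), (18, 149, 108), (18, 139, 92), (18, 138, 105), (17, 104, 96), (16, 61, 154)]
0.109 [(19, 135, 192), (19, 163, 186), (19, 162, 205), (19, 164, 198), (20, 161, 224), (21, 130, 235)]
0.112 [(18, 73, 144), (22, 149, 243), (23, 145, 246), (24, 142, 249), (23, 144, 246), (22, 147, 239)]
0.115 [(8, 10, 105), (19, 150, 208), (18, 141, 154), (24, 144, 247), (22, 149, 242), (19, 140, 200)]
0.12 [(113, 30, 68), (111, 53, 48), (120, 33, 46), (8, 36, 56), (14, 82, 75), (115, 32, 48)]
end
0.085 [(28, 179, 255), (26, 193, 250), (22, 203, 229), (22, 201, 231), (20, 89, 197), (0, 8, 154)]
0.095 [(23, 201, 234), (22, 201, 231), (22, 202, 230), (22, 203, 229), (27, 188, 253), (20, 110, 227)]
0.104 [(19, 166, 178), (19, 166, 172), (19, 167, 170), (19, 166, 169), (20, 179, 184), (21, 179, 222)]
0.109 [(20, 157, 229), (21, 158, 233), (20, 160, 229), (20, 162, 222), (20, 164, 214), (24, 140
[... 4497 characters left out ...]
 1  1
275 .. .. .. .. .. .. .. .. .. .. .. .. .. .. .. .. .. .. .. 20 21 .. .. .. .. .. .. .. .. .. .. 26 22 .. .. .. .. ..  1  1  1  1  1  1  1
276 .. .. .. .. .. .. .. .. .. .. .. .. .. .. .. .. .. .. .. .. .. 20 .. .. .. .. .. .. .. .. .. .. .. .. .. .. .. ..  1  1  1  1  1  1  1
277 .. .. .. .. .. .. .. .. .. .. .. .. .. .. .. .. .. .. .. .. .. .. 20 21 .. .. .. .. .. .. .. .. .. .. .. .. .. ..  1  1  1  0  1  1  1
278 .. .. .. .. .. .. .. .. .. .. .. .. .. .. .. .. .. .. .. .. .. .. .. 20 21 .. .. .. .. .. .. .. .. .. .. .. .. ..  1  1  1  1  1  1  1
279 .. .. .. .. .. .. .. .. .. .. .. .. .. .. .. .. .. .. .. .. .. .. .. .. .. 20 .. .. .. .. .. .. .. .. .. .. .. ..  1  1  1  1  1  1  1
```

The brass colours (hue 19 to 26, saturation about 150) lie straight across the mouth exactly as they did at the start, so the gate is shut. I'm handing it in.

```bash
python3 -c "
from rig import manip
print(manip.sign_off())"
```

```text
the job is handed in; nothing more can be done
None
```

The red hook is clipped on the yellow ring's near upright, released and lying on the bench; the last camera check showed the gate shut, and I handed the job in at about 11.5 s (no verdict was returned).

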